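# Rinse a glass on the countertop glass rinser

### The arm

A 6-joint arm with a two-finger parallel gripper is mounted at the origin on a cart in front of the work surface, level with it; the furniture and walls round the work are solid. World frame = base frame: x ahead of the robot, y to its left, z up, the work surface at z = 0. Lengths are in m, angles in rad, forces in N, time in s.
With the tool pointing down it reaches from about 0.225 to 0.875 m from the base axis. Payload 3.4 kg.
Tool frame: the origin (TCP) lies on the centre line of the jaws, within the pads' length; the fingertips stand 14 mm ahead of it and the grasp point (between the pads) lies 5 mm behind it; z points along the fingers, y is the line along which they close (so a half turn about z gives the same grasp; the last joint's range is limited). The gripper opens to 85 mm and grips with 20 to 120 N. Pads are 22 mm wide; open, the fingers measure 114 mm over their backs; the gripper's body (76 mm by 85 mm) begins 54 mm behind the grasp point. The pads swing forward as they close: fully open they stand 13 mm farther back than shut.
Start: joints at [-1.292, 0.276, 1.505, -0, 1.361, -0.121], TCP at [0.224, -0.53, 0.245] pointing down, gripper open.
Joint ranges: [-2.89, 2.89], [-0.75, 2.08], [0.22, 2.7], [-1.18, 4.32], [0.11, 2.71], [-2.7, 2.7]. Speed limits (rad/s): [2.57, 2.57, 3.14, 3.14, 3.14, 3.14].

### API

Orientations are given as a unit quaternion [w, x, y, z].
In Python, from rig import manip, eyes gives the robot as it stands.
- The arm moves only by the shell command python3 -m creep 'ROWS' [FORCE]. ROWS is JSON, a list of rows, each a list of 5 numbers: the opening, from 0 (shut) to 1 (fully open), then the shift along the tool's x, y, z normalised to -1 to 1, where 1 is 0.5 m, then the turn about the tool's z normalised to -1 to 1, where 1 is 360 degrees. In form: [[fingers, dx, dy, dz, spin], ...]. A call has 1 to 10 rows; each row is the pose to reach, as a shift and turn from the pose commanded when the call began, along the tool's axes at that moment, turning the shorter way round; what a row does not reach only later rows make up. A row lasts 1/10 s, in which the tool goes at most 50 mm and 8.59 degrees, less where a joint would pass 70% of its speed; a pose out of reach is approached as far as the arm can. A call with a number of a shift or a turn outside -1 to 1 is refused whole. A call with a gripper value outside its range is refused whole. The fingers move at their own pace and stop on an object; FORCE is the grip in N (left out, the last holds). Time passes only in rows, so rows that repeat a pose let the fingers close. It gives the time, the measured TCP pose, the force, the opening and the grip force at its end, in the units of the state.
- manip.get_state(): the state, without advancing time (a new reading comes with each control period).
- eyes.get_image(name): name is "scene" or "top" or "wrist"; returns a dict with "frame" (400x640x3 uint8, red, green, blue), "fx", "fy", "cx", "cy" (pixels), "k1" (the pictures are not rectified: a ray, as slopes to the right and down, at radius r is drawn at 1 + k1 r^2 times it, then the intrinsics apply), "R" (3x3) and "t" (3): a world point X has camera coordinates R X + t. Camera axes: x right, y down, z forward; pixel columns grow to the right and rows downward; lengths in m; the calibration is good to about 2 mm. A picture is of the moment at which its call begins. There is no depth.
- manip.sign_off(): hands the job in; it is judged then, once.
Trained networks look in the newest picture that a camera, given by its name, has taken for a name from the list of things; names that differ only in an ending like _2 or _b are one class to them, and where a whole thing is asked for, a point or a joint stands for the part that bears it (a point fixed in the world has none). Each returns a list of dicts, best first, with "confidence" (0 to 1); they miss things now and then, are a little off and sometimes report something else, mostly with a low value. They report only what shows in the picture. A call takes as long as a camera call. They do not tell look-alikes from the thing itself.
- eyes.regions_of(camera, label): "mask" (400x640 bool, what is visible of it) and "bbox" ([left, top, right, bottom] in pixels, round what is visible of it).
- eyes.place_of(camera, label): "centre" ([column, row] in pixels: a listed point, or the origin of a listed thing).
The state is a dict: "clock": time; "qpos": joint angles; "qd": joint speeds; "effort": joint torques, N m; "position": TCP position; "ee_rot": TCP orientation; "contact_force": force on the tool from outside, world axes, zero at the start; "moment": the same for the moment, N m; "width": finger opening in m; "gripper_force": force on a finger pad.
Only numpy, scipy, OpenCV 4.12 (cv2) and the standard library are available. Lean on these libraries where they do the work, as an engineer would, in place of code of your own. Each camera call takes 0.05 s, during which the arm holds its last target. There are 200 camera calls.

### The job

The steel glass rinser's water is shut off: first turn the small valve lever on its inlet pipe from across the pipe to fully in line with it. Then take the drinking glass that stands upside down on the rubber mat, set it, still mouth down, centred over the rinser's star, and gently press the star down with it about 7 mm of its 10 mm spring travel: clearly down, but not hard against the stop. Do not set the glass down or let go: finish while still gripping it and holding the star pressed, and leave the mug, salt shaker and jam jar alone.

Things in the scene. Friction and masses are not known exactly. Their poses are not given: they have to be found in the camera images.
- rinser: Fixed glass rinser: square steel drip tray 150 x 150 mm, 32 mm high, with a round well 104 mm across in its top. Origin: centre of the underside, on the worktop; x points to the pipe and valve behind the tray, z up. The star's centre is at (-12, 0) mm. The pipe (13 mm thick, 21 mm high) leaves the back along +x at y = 0, carries the valve at x = 115 mm and enters the worktop at x = 163 mm.
- star (a joint): Spring-loaded star in the well, 92 mm across: six black arms, a steel nozzle (15 mm thick, 9 mm high) in the middle. Value: how far it is pressed straight down, m; 0 = up (arms' top 36 mm above the worktop), 0.010 = stop. Takes about 5.5 N to start moving and 0.7 N more per mm (10.5 N at 7 mm); the glass's weight alone does not move it. Springs back when let go.
- star_top (a point): Centre of the star at the level of the top of its arms, where the glass's rim rests; it moves with the star.
- valve (a joint): Quarter-turn lever of the water valve. 0 = off: across the pipe, pointing to the rinser's -y. 1.571 rad = on, at its stop: in line with the pipe, pointing to the rinser's -x over the tray's back edge. Grows clockwise seen from above. Stays where it is left (friction, about 4 N at the grip point); starts up to 0.2 rad from off.
- valve_grip (a point): Point in the middle of the lever's black sleeve, 50 mm from the lever's axis, 59 mm above the worktop. The sleeve is a bar 46 mm long (from 20 to 66 mm from the axis), 12 mm wide and 9 mm thick, its underside 54 mm above the worktop.
- valve_axis (a point): Upright turning axis of the valve lever, at the lever's height (59 mm above the worktop); 115 mm behind the rinser's origin, along its +x.
- glass: Plain tall drinking glass, hollow, 142 mm high, about 0.24 kg, standing upside down. Tapered: 68 mm across at the mouth (below), 62 mm at 35 mm under its upper end, 58 mm at the closed base (on top). Origin: centre of the base, its uppermost face; its z axis points down, from base to mouth. The rim is 142 mm below the origin.
- mat: Black ribbed rubber drip mat, fixed, 100 x 100 mm, 4 mm thick; origin at the centre of its underside. The glass starts on it, within 10 mm of its centre.
- town_mug: Bystander: white mug with printed windows and a handle, 90 mm high, 80 mm across, left of the rinser near the front edge. Origin at its underside. Behind it (x over 0.5 m, y over 0.12 m) stand a cabinet's side panel and a wall cupboard: keep the arm in front of them.
- shaker: Bystander: small glass salt shaker with a grey cap, 90 mm high, 44 mm across, between the rinser and the mug. Origin: centre of its underside.
- jam_jar: Bystander: round jam jar with a white lid, 112 mm high, 76 mm across, behind the mat. Origin: centre of its underside.
Not all that is in view belongs to the job. Leave any purple look-alike of the glass alone.

How it is judged:
On the way, in this order (a step that is already met when the one before it is completed fails the run):
1. the valve lever is turned on, in line with the pipe (value of joint valve above 1.38 rad), for 0.2 s.
2. the glass, held mouth down over the star, keeps the star pressed 5 to 9.2 mm for a second (horizontal distance between glass and star_top below 0.014 m and angle between glass's own z axis and vertical above 3.02 rad and z of glass in the frame of star_top below 0.148 m and contact force between glass and rinser above 5 N and value of joint star between 0.005 and 0.0092 m), for 1 s.
At the end, for the whole second after the job is handed in: The valve lever is within 0.19 rad of fully on. The fingers still grip the glass, which is upright and mouth down (within 0.12 rad), its axis within 14 mm of the star's centre and its rim on the star's arms, at rest, holding the star pressed 5 to 9.2 mm (about 7 of 10 mm) with 5 to 22 N (all of step 2 and value of joint valve above 1.38 rad and contact force between the fingers and glass above 3 N and contact force between glass and rinser below 22 N and linear speed of glass below 0.02 m/s); the arm keeps its last pose, push and grip.
It fails at once if the glass is rammed onto the rinser (over 35 N) (contact force between glass and rinser above 35 N).
It fails at once if the mug, the salt shaker or the jam jar is shoved about (over 30 mm) (distance of any of town_mug, shaker, jam_jar from where it was at the start of the episode above 0.03 m).
It fails at once if the star is pressed before the valve is on (value of joint star above 0.005 m and value of joint valve below 1.2 rad).
It also fails if it takes over 61 s, if anything falls off the work surface, if the arm or the gripper's body presses on something with over 40 N, if the wrist force passes 120 N, or if a joint passes its speed limit or range.

## Working session

There is one attempt and no reset: what is moved stays moved. The work goes in short steps, Python scripts to look and compute and a shell command to move; the robot and the scene stay as the last step left them, time stands still between calls to the robot, and variables do not carry over. Pictures are saved under pics/ and viewed, at most 10 in all, crops included, and the job is handed in when it is done.

```bash
mkdir -p pics; ls; cat > h.py <<'E'
import numpy as np, cv2
from rig import manip, eyes
from scipy.spatial.transform import Rotation as Rn
def pix2world(im,uv,z):
    uv=np.asarray(uv,float); d=np.array([(uv[0]-im['cx'])/im['fx'],(uv[1]-im['cy'])/im['fy']])
    s=d.copy()
    for _ in range(20): s=d/(1+im['k1']*(s@s))
    R=np.array(im['R']);t=np.array(im['t']);o=-R.T@t;r=R.T@np.array([s[0],s[1],1])
    return o+r*(z-o[2])/r[2]
def proj(im,X):
    c=np.array(im['R'])@np.asarray(X,float)+np.array(im['t']);s=c[:2]/c[2];s=s*(1+im['k1']*(s@s))
    return s*[im['fx'],im['fy']]+[im['cx'],im['cy']]
def tool(dw):  # world shift -> row units
    q=manip.get_state()['ee_rot'];R=Rn.from_quat([q[1],q[2],q[3],q[0]]).as_matrix()
    return R.T@np.asarray(dw)/0.5
def save(im,n): cv2.imwrite('pics/'+n,cv2.cvtColor(im['frame'],cv2.COLOR_RGB2BGR))
E
python3 - <<'E'
from h import *
s=manip.get_state();print(s)
Z={'rinser':0,'star_top':.036,'valve_grip':.059,'valve_axis':.059,'glass':.146,'mat':0,'town_mug':0,'shaker':0,'jam_jar':0}
for c in('top','scene'):
    im=eyes.get_image(c);save(im,c+'0.png')
    print(c,-np.array(im['R']).T@np.array(im['t']))
    for n,z in Z.items():
        for d in eyes.place_of(c,n)[:3]:
            print(c,n,round(d['confidence'],2),np.round(d['centre'],1),pix2world(im,d['centre'],z).round(4))
E
```

```text
pics
{'clock': 0.0, 'qpos': array([-1.29200416e+00,  2.76571606e-01,  1.50614595e+00,  1.45606959e-05,
        1.36066507e+00, -1.21033099e-01]), 'qd': array([ 0.00020699, -0.00066963,  0.00031055, -0.00052572, -0.00216178,
       -0.00056791]), 'effort': array([-6.81514757e-04, -4.16779053e+01, -2.45805931e+01, -3.07362998e-04,
        1.07552190e-02, -1.09493573e-05]), 'position': array([ 0.22366672, -0.52917319,  0.2444479 ]), 'ee_rot': array([-8.92766558e-04,  9.80083842e-01,  1.98582130e-01, -6.34263785e-05]), 'contact_force': array([ 0.72768078, -0.10817432, -0.31718741]), 'moment': array([-0.02054035,  0.0027979 , -0.01207438]), 'gripper_force': 0.0, 'width': 0.08558226893441775}
top [0.33848264 0.02605341 1.36455765]
top rinser 0.68 [322.3 230.6] [0.4996 0.0062 0.    ]
top star_top 0.72 [393.6 165.1] [ 0.7142 -0.2193  0.036 ]
top star_top 0.67 [320.2 230.1] [0.4968 0.0133 0.036 ]
top valve_grip 0.57 [328.7 189.6] [ 0.6225 -0.0101  0.059 ]
top valve_grip 0.41 [321.7 229.3] [0.4966 0.009  0.059 ]
top valve_axis 0.87 [310.2 191.1] [0.6162 0.0479 0.059 ]
top glass 0.88 [370.8 171
[... 502 characters left out ...]
62181 ]
scene star_top 0.68 [348.2 233.6] [0.5033 0.0091 0.036 ]
scene valve_grip 0.69 [311.3 200.9] [ 0.6224 -0.0144  0.059 ]
scene valve_grip 0.69 [290.6 338.7] [0.4705 0.3091 0.059 ]
scene valve_axis 0.86 [299.4 217.6] [0.62  0.044 0.059]
scene valve_axis 0.71 [320.8 146.5] [ 0.6993 -0.1865  0.059 ]
scene glass 0.92 [357.6 125.9] [ 0.6129 -0.2249  0.146 ]
scene glass 0.65 [322.8 149.1] [ 0.6467 -0.109   0.146 ]
scene glass 0.63 [409.6 137.1] [ 0.4827 -0.2565  0.146 ]
scene mat 0.93 [401.4 177.2] [ 0.4808 -0.25    0.    ]
scene town_mug 0.56 [291.6 338.9] [0.484  0.2898 0.    ]
scene shaker 0.56 [326.8 300. ] [0.4663 0.171  0.    ]
scene jam_jar 0.88 [324.6 145.6] [ 0.7215 -0.2443  0.    ]
```

View pics/top0.png

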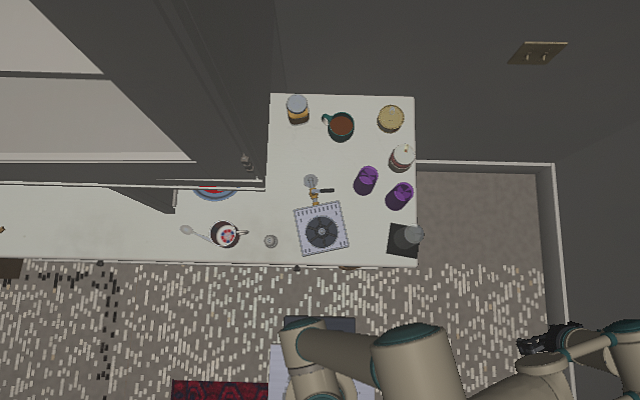

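View pics/scene0.png

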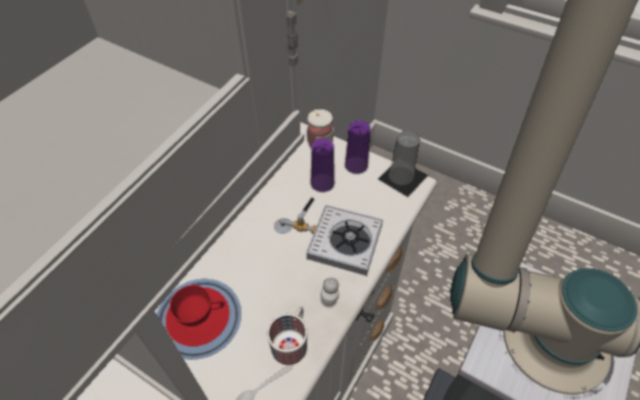

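Top view: the tray is at (321,230), with the lever's black sleeve at (327,190) and its axis at (313,192). The clear glass on the mat is at (414,233); the purple look-alikes are at (367,178) and (402,193). I'll hover near the lever and refine from the wrist camera.

```bash
python3 - <<'E'
from h import *
s=manip.get_state();print(tool(np.array([.60,-.01,.25])-s['position']))
E
```

```text
[ 1.09756658 -0.6645647  -0.00936438]
```

```bash
python3 -m creep '[[0.5,0.75,-0.45,-0.01,-0.199],[0.5,0.75,-0.45,-0.01,-0.199],[0.5,0.75,-0.45,-0.01,-0.199],[0.5,0.75,-0.45,-0.01,-0.199],[0.5,0.75,-0.45,-0.01,-0.199],[0.5,0.75,-0.45,-0.01,-0.199],[0.5,0.75,-0.45,-0.01,-0.199],[0.5,0.75,-0.45,-0.01,-0.199],[0.5,0.75,-0.45,-0.01,-0.199],[0.5,0.75,-0.45,-0.01,-0.199]]' 30
python3 - <<'E'
from h import *
s=manip.get_state();print(s['qpos'],tool(np.array([.58,-.01,.25])-s['position']))
E
```

```text
clock: 2.0
position: [0.484, -0.1727, 0.2504]
ee_rot: [0.0, 0.676, 0.737, 0.001]
contact_force: [0.3, 0.1, 1.0]
width: 0.0426
gripper_force: 0.0
[-0.47985717  0.17998552  1.62225579  0.00244057  1.33849729 -0.56589594] [0.30781432 0.21912752 0.0018052 ]
```

```bash
python3 -m creep '[[0.5,0.308,0.219,0,0],[0.5,0.308,0.219,0,0],[0.5,0.308,0.219,0,0],[0.5,0.308,0.219,0,0],[0.5,0.308,0.219,0,0],[0.5,0.308,0.219,0,0]]'
python3 - <<'E'
from h import *
Z={'star_top':.036,'valve_grip':.059,'valve_axis':.059,'rinser':0}
im=eyes.get_image('wrist');save(im,'w1.png')
for n,z in Z.items():
    for d in eyes.place_of('wrist',n)[:2]:
        print(n,round(d['confidence'],2),np.round(d['centre'],1),pix2world(im,d['centre'],z).round(4))
E
```

```text
clock: 2.6
position: [0.5784, -0.0146, 0.2499]
ee_rot: [-0.0, 0.678, 0.735, -0.001]
contact_force: [-0.3, -0.3, -0.3]
width: 0.043
gripper_force: 0.0
star_top 0.94 [231.4 138. ] [0.4901 0.0092 0.036 ]
valve_grip 0.59 [366.9 174.9] [ 0.6187 -0.0113  0.059 ]
rinser 0.55 [253.6 133.1] [0.5044 0.0115 0.    ]
```

View pics/w1.png

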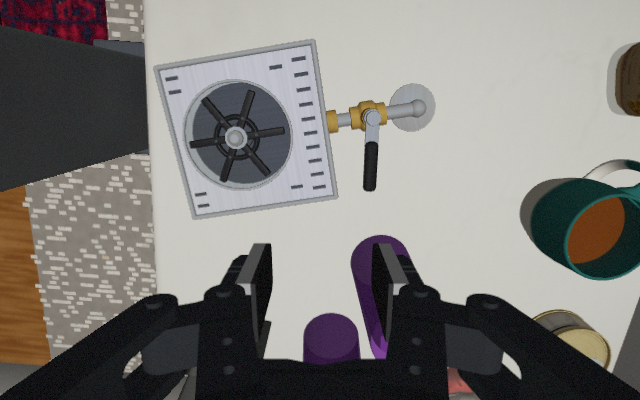

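The wrist view is clear. The nozzle is at (236,138), the lever axis at (372,118), and the sleeve runs from (371,143) to (369,190). The tray's top corners are at (315,40), (337,197), (195,217) and (155,68).

```bash
python3 - <<'E'
from h import *
im=eyes.get_image('wrist');W=lambda u,z:pix2world(im,u,z)
ax=W((372,117),.062);g=W((370,166),.0635);g2=W((370,188),.0635)
C=[W(u,.032) for u in((315,40),(337,197),(195,217),(155,68))]
noz=W((236,137),.043)
ctr=np.mean(C,0);xd=(C[0]+C[1]-C[2]-C[3])/2;yaw=np.arctan2(xd[1],xd[0])
print('ax',ax,'g',g,'tip',g2,'noz',noz,'ctr',ctr,'yaw',yaw,np.linalg.norm(xd))
print('lever yaw',np.arctan2(*(g-ax)[1::-1]),'len',np.linalg.norm((g-ax)[:2]),'axis-noz yaw',np.arctan2(*(ax-noz)[1::-1]),np.linalg.norm((ax-noz)[:2]))
s=manip.get_state();q=s['ee_rot'];R=Rn.from_quat([q[1],q[2],q[3],q[0]]).as_matrix();print(R,s['qpos'])
E
```

```text
ax [0.61692869 0.03903552 0.062     ] g [ 0.61983043 -0.00344881  0.0635    ] tip [ 0.62212206 -0.02351136  0.0635    ] noz [0.49581207 0.0104917  0.043     ] ctr [0.50717318 0.01236218 0.032     ] yaw 0.2295121942668522 0.14724376072671144
lever yaw -1.5026008767754746 len 0.042583301606028884 axis-noz yaw 0.2314488281359005 0.12443466253222728
[[-7.72752155e-02  9.97009800e-01  2.68444681e-05]
 [ 9.97009728e-01  7.72752201e-02 -3.76475221e-04]
 [-3.77423897e-04 -2.32800800e-06 -9.99999929e-01]] [-1.46992011e-01  2.78086938e-01  1.48888710e+00 -3.75695921e-04
  1.37453693e+00 -2.24271100e-01]
```

```bash
python3 -m creep '[[0.45,0,0.086,0,0],[0.45,0,0.086,0.1,0],[0.45,0,0.086,0.2,0],[0.45,0,0.086,0.3,0],[0.45,0,0.086,0.35,0],[0.45,0,0.086,0.39,0],[0.45,0,0.086,0.39,0]]' 25
python3 - <<'E'
from h import *
im=eyes.get_image('wrist');save(im,'w2.png')
E
```

```text
clock: 3.6
position: [0.6189, -0.0114, 0.0522]
ee_rot: [-0.003, 0.679, 0.734, -0.002]
contact_force: [-0.7, 0.1, 0.5]
width: 0.0384
gripper_force: 0.0
```

View pics/w2.png

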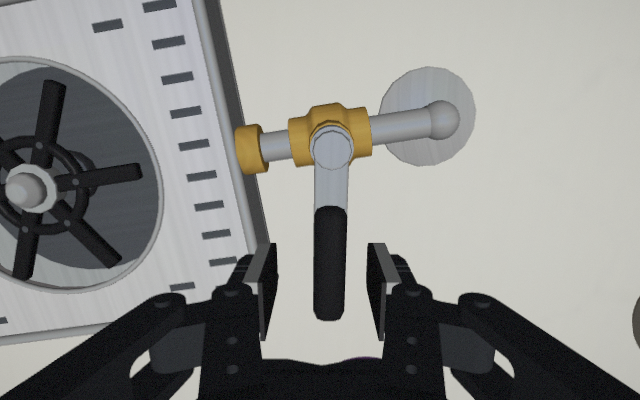

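The lever sits between the pads, at column 330, about midway. Closing on it.

```bash
python3 -m creep '[[0.05,0,0,0,0],[0.05,0,0,0,0],[0.05,0,0,0,0],[0.05,0,0,0,0],[0.05,0,0,0,0]]' 25
```

```text
clock: 4.15
position: [0.6224, -0.0114, 0.057]
ee_rot: [0.001, 0.678, 0.735, 0.001]
contact_force: [-1.3, -2.4, 7.4]
width: 0.0114
gripper_force: 27.8
```

```bash
python3 -m creep '[[0.05,0.001,-0.0139,0,0.0222],[0.05,0.0039,-0.0276,0,0.0444],[0.05,0.0086,-0.0407,0,0.0667],[0.05,0.0152,-0.053,0,0.0889],[0.05,0.0234,-0.0643,0,0.1111],[0.05,0.0234,-0.0643,0,0.1111]]'
```

```text
clock: 4.75
position: [0.5879, -0.0018, 0.0569]
ee_rot: [0.001, 0.889, 0.457, 0.0]
contact_force: [-3.0, -2.0, 7.8]
width: 0.0115
gripper_force: 27.9
```

```bash
python3 -m creep '[[0.05,0.001,-0.0139,0,0.0222],[0.05,0.0039,-0.0276,0,0.0444],[0.05,0.0086,-0.0407,0,0.0667],[0.05,0.0152,-0.053,0,0.0889],[0.05,0.0234,-0.0643,0,0.1111],[0.05,0.0258,-0.0669,0,0.1167],[0.05,0.0258,-0.0669,0,0.1167],[0.05,0.0258,-0.0669,0,0.1167]]'
python3 - <<'E'
from h import *
s=manip.get_state();p=s['position'];q=s['ee_rot'];R=Rn.from_quat([q[1],q[2],q[3],q[0]]).as_matrix()
print('lever yaw',np.arctan2(-R[1,0],-R[0,0]),np.arctan2(p[1]-.039,p[0]-.618),p,s['contact_force'],s['moment'],s['qpos'])
im=eyes.get_image('wrist');save(im,'w3.png')
E
```

```text
clock: 5.55
position: [0.5678, 0.0284, 0.0568]
ee_rot: [0.0, 0.994, 0.11, -0.0]
contact_force: [-4.8, 0.3, 9.9]
width: 0.0115
gripper_force: 28.3
lever yaw -2.9214222210937657 -2.932854024123962 [0.56780366 0.0283672  0.05683572] [-4.77832419  0.25450254  9.9332047 ] [-0.06248294  0.62170922  0.26916435] [-7.22181881e-02  4.32736391e-01  1.78202584e+00 -4.87105799e-04
  9.27663871e-01  1.27869993e+00]
```

View pics/w3.png

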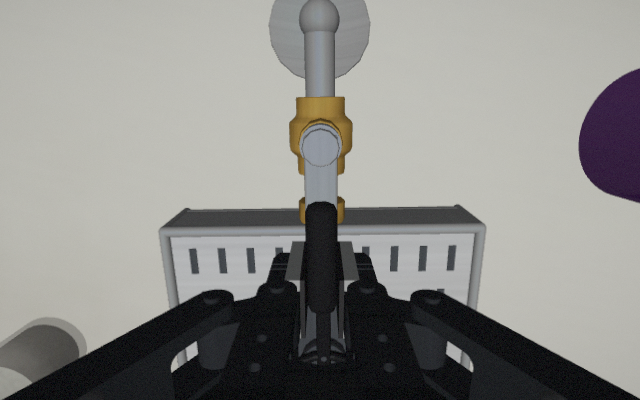

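Lever is in line with the pipe (vertical in this view at column 320). Release, lift, and move toward the glass.

```bash
python3 -m creep '[[0.5,0,0,0,0],[0.5,0,0,0,0],[0.5,0,0,0,0],[1,0,0,-0.1,0],[1,0,0,-0.2,0],[1,0,0,-0.3,0],[1,0,0,-0.42,0],[1,0,0,-0.42,0]]' 
python3 - <<'E'
from h import *
s=manip.get_state();print(tool(np.array([.44,-.25,.27])-s['position']))
E
```

```text
clock: 6.4
position: [0.5719, 0.0281, 0.272]
ee_rot: [0.001, 0.994, 0.109, 0.006]
contact_force: [0.8, -0.3, -0.7]
width: 0.0854
gripper_force: 0.0
[-0.37818856  0.48564457  0.00108341]
```

```bash
python3 -m creep '[[1,-0.378,0.486,0,0],[1,-0.378,0.486,0,0],[1,-0.378,0.486,0,0],[1,-0.378,0.486,0,0],[1,-0.378,0.486,0,0],[1,-0.378,0.486,0,0],[1,-0.378,0.486,0,0],[1,-0.378,0.486,0,0],[1,-0.378,0.486,0,0]]' 
python3 - <<'E'
from h import *
im=eyes.get_image('wrist');save(im,'w4.png');print(manip.get_state()['position'])
for d in eyes.place_of('wrist','glass')[:3]:
    print(round(d['confidence'],2),np.round(d['centre'],1),pix2world(im,d['centre'],.146).round(4))
for d in eyes.place_of('wrist','star_top')[:3]:
    print(round(d['confidence'],2),np.round(d['centre'],1),pix2world(im,d['centre'],.036).round(4))
E
```

```text
clock: 7.3
position: [0.4372, -0.2492, 0.2647]
ee_rot: [-0.001, 0.994, 0.109, -0.0]
contact_force: [-0.6, 0.3, 0.8]
width: 0.0853
gripper_force: 0.0
[ 0.43743849 -0.24875774  0.26484381]
0.66 [344.6 136.6] [ 0.4817 -0.2558  0.146 ]
```

View pics/w4.png

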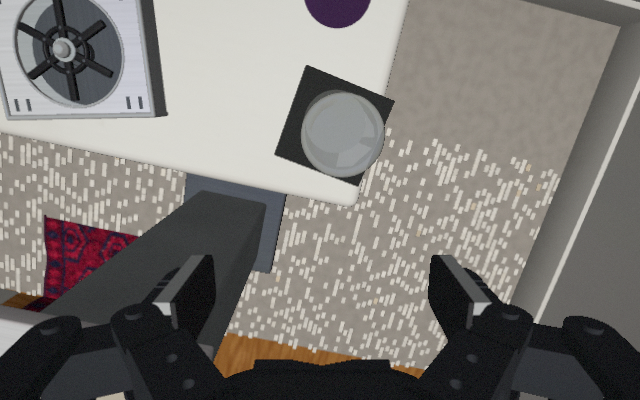

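Wrist view confirms the clear glass on the mat at (344,136), agreeing with the top and scene estimates to ~2 mm.

```bash
python3 -m creep '[[1,0,0,0,0]]' 
python3 - <<'E'
from h import *
s=manip.get_state();print(s['position'],tool(np.array([.4825,-.2563,.107])-s['position']))
E
```

```text
clock: 7.55
position: [0.4376, -0.2488, 0.2653]
ee_rot: [-0.0, 0.994, 0.11, 0.0]
contact_force: [0.8, 0.3, 0.8]
width: 0.0859
gripper_force: 0.0
[ 0.4375745  -0.24883881  0.26526394] [0.08435653 0.03432388 0.3165306 ]
```

```bash
python3 -m creep '[[1,0.084,0.034,0,0],[1,0.084,0.034,0.08,0],[1,0.084,0.034,0.16,0],[1,0.084,0.034,0.22,0],[1,0.084,0.034,0.28,0],[1,0.084,0.034,0.316,0],[1,0.084,0.034,0.316,0]]' 
python3 - <<'E'
from h import *
im=eyes.get_image('wrist');save(im,'w5.png')
E
```

```text
clock: 8.25
position: [0.4803, -0.2555, 0.1047]
ee_rot: [-0.002, 0.994, 0.11, -0.002]
contact_force: [0.2, 0.1, 0.5]
width: 0.0854
gripper_force: 0.0
```

View pics/w5.png

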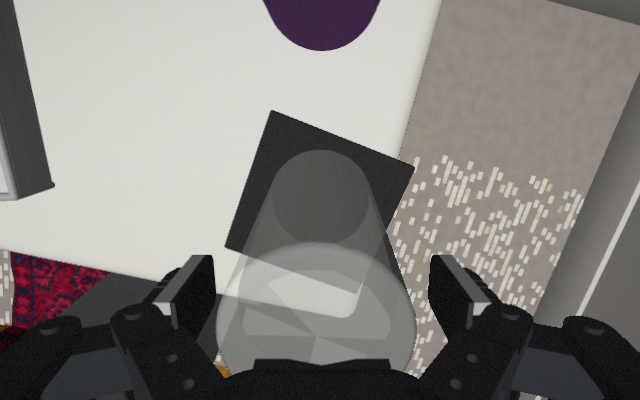

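The glass is between the pads (columns 216–415, pads centred at about 322). Closing.

```bash
python3 -m creep '[[0.5,0,0,0,0],[0.5,0,0,0,0],[0.5,0,0,0,0],[0.5,0,0,0,0],[0.5,0,0,0,0],[0.5,0,0,0,0]]' 60
python3 - <<'E'
from h import *
im=eyes.get_image('wrist');s=manip.get_state();print(s)
E
python3 -m creep '[[0.5,0,0,-0.02,0],[0.5,0,0,-0.06,0],[0.5,0,0,-0.12,0],[0.5,0,0,-0.18,0],[0.5,0,0,-0.22,0],[0.5,0,0,-0.22,0],[0.5,0,0,-0.22,0]]'
python3 - <<'E'
from h import *
im=eyes.get_image('wrist')
s=manip.get_state();print(s['position'],s['width'],s['contact_force'])
for d in eyes.place_of('wrist','glass')[:3]: print(round(d['confidence'],2),np.round(d['centre'],1))
for c in('top','scene'):
    im=eyes.get_image(c)
    for d in eyes.place_of(c,'glass')[:3]: print(c,round(d['confidence'],2),np.round(d['centre'],1),pix2world(im,d['centre'],.256))
print(tool(np.array([.4956,.0100,s['position'][2]])-s['position']))
E
```

```text
clock: 8.9
position: [0.4825, -0.2572, 0.1094]
ee_rot: [0.0, 0.994, 0.109, 0.001]
contact_force: [-0.1, 3.5, 6.1]
width: 0.0613
gripper_force: 64.3
{'clock': 8.95, 'qpos': array([-6.17868560e-01,  3.44111284e-01,  1.77092104e+00,  1.47382954e-03,
        1.02409048e+00,  7.33556864e-01]), 'qd': array([ 4.18236549e-05,  1.35012800e-04,  8.30952078e-04,  4.33232084e-06,
        5.35886415e-04, -7.73813158e-04]), 'effort': array([-1.37184653e+00, -3.83945417e+01, -1.98494643e+01, -7.02255126e-01,
       -8.54902267e-01,  1.81971380e-02]), 'position': array([ 0.48248722, -0.25721907,  0.10938131]), 'ee_rot': array([3.50813220e-04, 9.94031403e-01, 1.09085506e-01, 1.34120915e-03]), 'contact_force': array([0.01260563, 3.44594944, 5.86613066]), 'moment': array([0.66089494, 0.11915662, 0.02594695]), 'gripper_force': 64.2539195817335, 'width': 0.06177442500068311}
clock: 9.65
position: [0.4814, -0.2576, 0.2174]
ee_rot: [0.0, 0.994, 0.109, 0.0]
contact_force: [0.1, 0.2, -2.9]
width: 0.0615
gripper_force: 65.8
[ 0.48090164 -0.25719685  0.21642072] 0.06169318233969105 [ 0.32422485  0.49894846 -2.71586877]
0.23 [41.7 81.8]
top 0.91 [370.8 176.1] [ 0.61977772 -0.11708395  0.256     ]
top 0.71 [319.4 229.8] [0.47129107 0.01753801 0.256     ]
top 0.61 [425.6 227.4] [ 0.48498326 -0.26065476  0.256     ]
scene 0.97 [356.2 123.3] [ 0.56967291 -0.12510613  0.256     ]
scene 0.92 [323.1 146.9] [ 0.59532299 -0.0240305   0.256     ]
scene 0.55 [417.5 102.5] [ 0.48154905 -0.25944287  0.256     ]
[ 0.14470863 -0.5152668   0.00057753]
```

```bash
python3 -m creep '[[0.5,0.02,-0.07,0,0],[0.5,0.04,-0.15,0,0],[0.5,0.063,-0.23,0,0],[0.5,0.087,-0.31,0,0],[0.5,0.108,-0.39,0,0],[0.5,0.125,-0.45,0,0],[0.5,0.137,-0.49,0,0],[0.5,0.145,-0.515,0,0],[0.5,0.145,-0.515,0,0],[0.5,0.145,-0.515,0,0]]'
python3 -m creep '[[0.5,0,0,0.02,0],[0.5,0,0,0.04,0],[0.5,0,0,0.06,0],[0.5,0,0,0.08,0],[0.5,0,0,0.1,0],[0.5,0,0,0.12,0],[0.5,0,0,0.12,0],[0.5,0,0,0.12,0]]'
python3 - <<'E'
from h import *
for c in('top','scene','wrist'):
    im=eyes.get_image(c);save(im,c+'6.png')
    s=manip.get_state()
    for n,z in(('glass',s['position'][2]+.037),('star_top',.036),('valve_grip',.059)):
        for d in eyes.place_of(c,n)[:3]: print(c,n,round(d['confidence'],2),np.round(d['centre'],1),pix2world(im,d['centre'],z))
s=manip.get_state();print(s['position'],s['ee_rot'],s['contact_force'],s['width'],tool(np.array([.4956,.0100,s['position'][2]])-s['position']))
E
python3 -c "
import cv2
a=cv2.imread('pics/top6.png')[170:270,260:390];b=cv2.imread('pics/scene6.png')[120:300,260:440]
a=cv2.resize(a,(400,308),interpolation=cv2.INTER_CUBIC);b=cv2.resize(b,(308,308),interpolation=cv2.INTER_CUBIC)
cv2.imwrite('pics/c6.png',cv2.hconcat([a,b]))"
```

```text
clock: 10.95
position: [0.4966, 0.0089, 0.2171]
ee_rot: [0.001, 0.994, 0.109, -0.0]
contact_force: [0.1, 0.3, -3.1]
width: 0.0615
gripper_force: 66.0
clock: 11.75
position: [0.4966, 0.0096, 0.1571]
ee_rot: [0.0, 0.994, 0.109, -0.0]
contact_force: [0.5, 0.2, -2.4]
width: 0.0612
gripper_force: 66.0
top glass 0.93 [369.2 174.6] [ 0.63965261 -0.12048349  0.19449465]
top glass 0.76 [404.9 190.7] [ 0.59554134 -0.22103578  0.19449465]
top glass 0.53 [324.1 224.7] [0.49318177 0.00438657 0.19449465]
top star_top 0.53 [318.7 229.3] [0.49916518 0.01808364 0.036     ]
top star_top 0.52 [321.2 229.5] [0.49874075 0.01022105 0.036     ]
top valve_grip 0.74 [268.5 239.4] [0.46126506 0.17148663 0.059     ]
scene glass 0.81 [323.5 147.9] [ 0.62326096 -0.07280925  0.19481588]
scene glass 0.58 [356.7 191.1] [0.49546021 0.00054773 0.19481588]
scene star_top 0.61 [346.2 233.4] [0.50769569 0.01109938 0.036     ]
scene valve_grip 0.6 [321.  223.4] [0.5665077  0.03143272 0.059     ]
wrist glass 0.6 [325.4 334.4] [0.49667357 0.00767921 0.19452666]
wrist valve_grip 0.79 [316.   85.5] [0.5691254  0.02844999 0.059     ]
[0.49658346 0.00953834 0.15736673] [5.86447793e-05 9.94017621e-01 1.09219770e-01 8.85641456e-05] [-0.02594226  0.76422353 -2.94447093] 0.06163479074114207 [-1.71951782e-03 -1.32836826e-03 -4.61295718e-07]
```

View pics/c6.png

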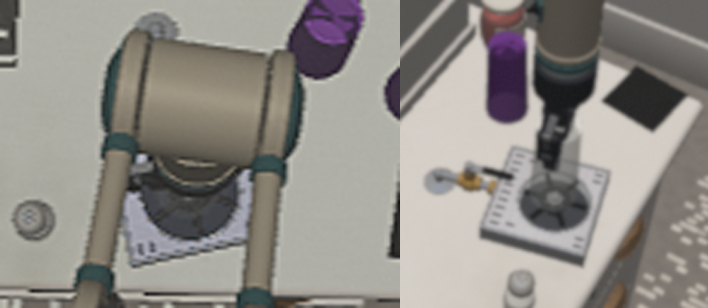

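View pics/wrist6.png

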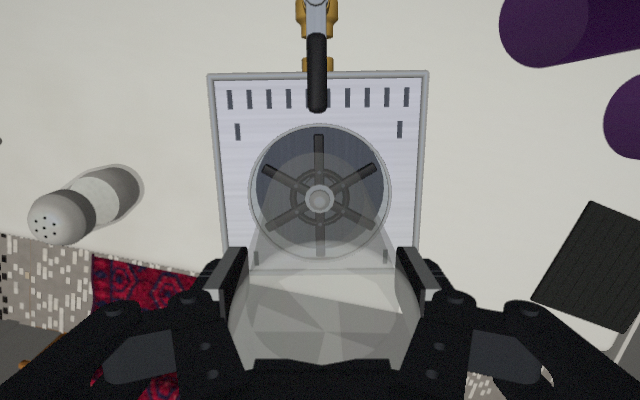

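The glass is centred over the star: nozzle at (319,199) and rim circle around column 320. The lever is in line, black sleeve at (316,80). Lowering in small steps, watching the force.

```bash
python3 -m creep '[[0.5,-0.002,-0.001,0.01,0],[0.5,-0.002,-0.001,0.02,0],[0.5,-0.002,-0.001,0.026,0],[0.5,-0.002,-0.001,0.03,0],[0.5,-0.002,-0.001,0.034,0],[0.5,-0.002,-0.001,0.036,0],[0.5,-0.002,-0.001,0.036,0],[0.5,-0.002,-0.001,0.036,0]]'
```

```text
clock: 13.15
position: [0.4956, 0.0099, 0.1398]
ee_rot: [0.0, 0.994, 0.109, 0.0]
contact_force: [-1.3, 1.1, 3.3]
width: 0.0615
gripper_force: 66.3
```

```bash
python3 -m creep '[[0.5,0,0,0.002,0],[0.5,0,0,0.004,0],[0.5,0,0,0.006,0],[0.5,0,0,0.008,0],[0.5,0,0,0.009,0],[0.5,0,0,0.009,0],[0.5,0,0,0.009,0]]'
```

```text
clock: 13.85
position: [0.4956, 0.0099, 0.1351]
ee_rot: [0.0, 0.994, 0.109, 0.0]
contact_force: [-2.5, 2.2, 6.8]
width: 0.0612
gripper_force: 66.6
```

```bash
python3 -m creep '[[0.5,0,0,0.0014,0],[0.5,0,0,0.0028,0],[0.5,0,0,0.0028,0],[0.5,0,0,0.0028,0],[0.5,0,0,0.0028,0],[0.5,0,0,0.0028,0],[0.5,0,0,0.0028,0],[0.5,0,0,0.0028,0],[0.5,0,0,0.0028,0],[0.5,0,0,0.0028,0]]'
python3 -m creep '[[0.5,0,0,0,0],[0.5,0,0,0,0],[0.5,0,0,0,0],[0.5,0,0,0,0],[0.5,0,0,0,0],[0.5,0,0,0,0]]'
python3 - <<'E'
from h import *
im=eyes.get_image('wrist');s=manip.get_state();print(s['position'],s['contact_force'],np.abs(s['qd']).max())
save(im,'w8.png')
f=im['frame'];g=cv2.cvtColor(f,cv2.COLOR_RGB2BGR)
for z,r,x,y,c in((s['position'][2]-.1055,.034,*s['position'][:2],(0,255,0)),(.029,.046,.4957,.0102,(0,0,255))):
    P=[proj(im,(x+r*np.cos(a),y+r*np.sin(a),z)) for a in np.linspace(0,6.28,60)]
    for p in P: cv2.circle(g,tuple(int(v) for v in p),1,c,-1)
cv2.imwrite('pics/w8o.png',g[40:300,180:460].repeat(2,0).repeat(2,1))
E
```

```text
clock: 14.85
position: [0.4957, 0.0099, 0.1339]
ee_rot: [0.0, 0.994, 0.109, 0.0]
contact_force: [-2.9, 0.9, 7.0]
width: 0.0612
gripper_force: 66.6
clock: 15.45
position: [0.4957, 0.0099, 0.1339]
ee_rot: [0.0, 0.994, 0.109, 0.0]
contact_force: [-1.6, 0.5, 7.7]
width: 0.0611
gripper_force: 66.6
[0.49569548 0.00990058 0.13387328] [-2.44604971  0.19366677  7.50334801] 0.0017192780817538607
```

View pics/w8o.png

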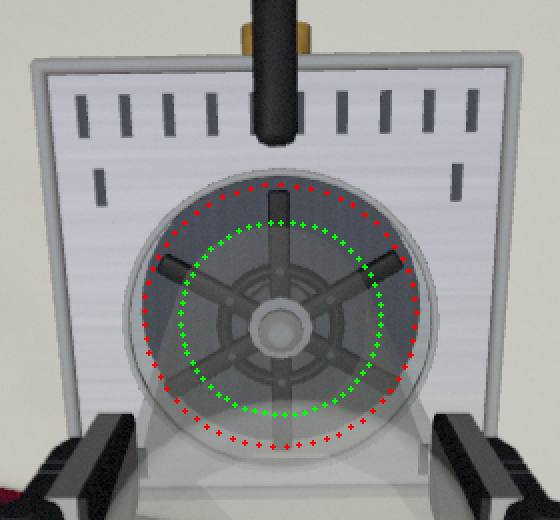

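The projected rim and star circles are concentric, and the lever is in line. Contact force is about 10.3 N, which means the star is pressed about 7 mm, and nothing is moving. Handing in.

```bash
python3 -c "
from rig import manip
print(manip.sign_off())"
```

```text
the job is handed in; nothing more can be done
None
```

I turned the valve in line with the pipe and handed the job in with the glass still gripped, centred on the star and pressing it about 7 mm at roughly 10 N (the star depth is worked out from force and arm height); sign-off returned no verdict.

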